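# Switch off one side of the chocolate warmer

## Task

Shut off the red side of the chocolate warmer: first lift the sugar shaker away from in front of the control panel and stand it upright with its whole foot on the round cork mat, let go, then turn the red heat knob anticlockwise (seen facing the panel) all the way to its stop. Keep the shaker from toppling, leave the black heat knob at its setting, and leave the bowl, jar and bottle standing where they are.

Things in the scene. Friction and masses are not known exactly. Their poses are not given: they have to be found in the camera images.
- melter: Steel twin chocolate warmer, fixed, 300 mm wide, 113 mm tall. Origin on the table below the midpoint of the two knobs; x to its back, y to its left seen from the robot. From the front edge (x -70 mm, 40 mm high) the panel rises at 27 degrees to x +73 mm, facing the robot; lids up to 147 mm high lie behind x 90 mm. The knobs are at y +65 and -65 mm; which is which varies.
- heat_red_grip (a point): Point on the RED heat knob's axis, 31 mm above the knob's underside, 37 mm off the panel: a place for the TCP. Its z axis is the knob's axis, pointing out of the panel, 27 degrees from vertical towards the robot. x runs along the grip bar and turns with the knob. The bar is 44 x 14 mm, free from 8 to 38 mm above the underside, on a 46 mm round foot.
- heat_red_pointer (a point): Outer end of the white pointer line on top of the red knob, 21 mm from the axis, on the -x side of the knob's frame; at off it points straight down the panel, to its front edge.
- heat_red (a joint): Angle of the red knob, rad: 0 = off, at its hard anticlockwise stop; grows clockwise up to a stop at 4.5. It starts between 2.2 and 3.4, so off takes more than one grasp for most arms, turning anticlockwise (positive about the outward axis). Friction 0.08 N m; it stays where it is left.
- heat_black_grip (a point): The same point on the BLACK heat knob of the other side, an identical knob but black. It must keep its setting.
- heat_black_pointer (a point): Outer end of the white pointer line on top of the black knob, 21 mm from its axis: shows its setting.
- shaker: Closed metal sugar shaker, loose, about 0.3 kg: a grey upright cylinder 62 mm in diameter and 165 mm high with a copper-coloured dome on it up to 190 mm. Origin: centre of its underside; z up. It stands on the table close in front of the panel, before the red knob, in the way of a gripper at that knob.
- mat: Round cork mat fixed on the table, 130 mm in diameter, 6 mm thick. Origin: centre of its underside.
- bowl: Blue ceramic bowl, loose, 110 mm across, 50 mm high. Origin: centre of its underside. A bystander.
- jar: Amber glass jar with a yellow cap, loose, 70 mm across, 100 mm high, beside the warmer. Origin: centre of its underside. A bystander.
- syrup: Green glass bottle with a white cap, loose, 56 mm across, 160 mm high, beside the warmer. Origin: centre of its underside. A bystander.
There are look-alikes about, which are no part of the job. Of the things that look like the mat, the smallest one is meant.

How it is judged:
By the outcome, as a careful person would: the job done as asked, in the order asked, and still so for the second after the job is handed in, with the robot touching nothing.
It also fails if it takes over 72 s, if anything falls off the work surface, if the arm or the gripper's body presses on something with over 40 N, if the wrist force passes 120 N, or if a joint passes its speed limit or range.

## Robot

A 7-joint arm with a two-finger parallel gripper is mounted at the origin on the work surface. World frame = base frame: x ahead of the robot, y to its left, z up, the work surface at z = 0. Lengths are in m, angles in rad, forces in N, time in s.
With the tool pointing down it reaches from about 0.425 to 0.95 m from the base axis. Payload 4.7 kg.
Tool frame: the origin (TCP) lies between the finger pads, 19 mm behind the fingertips; this is the grasp point; z points along the fingers, y is the line along which they close (so a half turn about z gives the same grasp; the last joint's range is limited). The gripper opens to 85 mm and grips with 20 to 120 N. Pads are 22 mm wide; open, the fingers measure 114 mm over their backs; the gripper's body (76 mm by 85 mm) begins 54 mm behind the grasp point. The pads swing forward as they close: fully open they stand 13 mm farther back than shut.
Start: joints at [-1.206, 0.469, -0.049, 1.532, 0.024, 1.141, -0.082], TCP at [0.259, 0.623, 0.25] pointing down, gripper open.
Joint ranges: [-2.59, 2.59], [-0.33, 1.99], [-1.39, 1.29], [0.1, 2.45], [-1.04, 4.18], [0.21, 1.99], [-2.66, 2.66]. Speed limits (rad/s): [2.57, 2.57, 3.14, 3.14, 3.14, 3.14, 3.14].

## Interface

Orientations are given as a unit quaternion [w, x, y, z].
In Python, from bench import robot gives the robot as it stands.
- The arm moves only by the shell command python3 -m creep 'ROWS' [OPENING] [FORCE]. ROWS is JSON, a list of rows, each a list of 2 entries, a list of its own where there are three numbers: the shift along the tool's x, y, z in mm, then the turn about the tool's z in degrees. A call has 1 to 12 rows; each row is the pose to reach, as a shift and turn from the pose commanded when the call began, along the tool's axes at that moment; what a row does not reach only later rows make up. A row lasts 1/12 s, in which the tool goes at most 41.7 mm and 7.16 degrees, less where a joint would pass 70% of its speed; a pose out of reach is approached as far as the arm can. A call with a gripper value outside its range is refused whole. OPENING is the finger opening in mm, from 0 to 85.4, set as the call begins (- or left out, the last holds). The fingers move at their own pace and stop on an object; FORCE is the grip in N (left out, the last holds). Time passes only in rows, so rows that repeat a pose let the fingers close. It gives the time, the measured TCP pose, the force, the opening and the grip force at its end, in the units of the state.
- robot.get_obs(): the state, without advancing time (a new reading comes with each control period).
- robot.camera(name): name is "scene" or "side" or "wrist"; returns (picture, depth): 480x640x3 uint8, red, green, blue; 480x640 float32, m along the optical axis (not along the pixel's ray), 0 where there is no reading.
- robot.camera_info(name): a dict with "mtx" (3x3 intrinsics, pixels), "R" (3x3) and "t" (3): a world point X has camera coordinates R X + t; the wrist camera has in their place "mount" (4x4, takes a point from camera to tool coordinates, whose origin is the TCP and whose axes are the flange's). Camera axes: x right, y down, z forward; pixel columns grow to the right and rows downward; lengths in m; the calibration is good to about 2 mm. A picture is of the moment at which its call begins: read the wrist's pose just before it. camera_info takes no time and is no camera call.
- robot.hand_in(): hands the job in; it is judged then, once.
The state is a dict: "time": time; "joint_positions": joint angles; "qd": joint speeds; "effort": joint torques, N m; "tool_pos": TCP position; "tool_rot": TCP orientation; "force": force on the tool from outside, world axes, zero at the start; "torque": the same for the moment, N m; "finger_gap": finger opening in m; "gripper_force": force on a finger pad.
Only numpy, scipy, OpenCV 4.12 (cv2) and the standard library are available. Lean on these libraries where they do the work, as an engineer would, in place of code of your own. Each camera call takes 0.05 s, during which the arm holds its last target. There are 200 camera calls.

## Working session

There is one attempt and no reset: what is moved stays moved. The work goes in short steps, Python scripts to look and compute and a shell command to move; the robot and the scene stay as the last step left them, time stands still between calls to the robot, and variables do not carry over. Pictures are saved under pics/ and viewed, at most 10 in all, crops included, and the job is handed in when it is done.

```bash
ls; mkdir -p pics
python3 - <<'E'
from bench import robot
import cv2,numpy as np
o=robot.get_obs();print(o['time'],o['tool_pos'],o['tool_rot'],o['finger_gap'])
for n in("scene","side"):
    p,d=robot.camera(n);cv2.imwrite(f'pics/{n}0.png',p[:,:,::-1]);np.save(f'pics/{n}0.npy',d)
    i=robot.camera_info(n);print(n,i)
print(robot.camera_info("wrist"))
E
```

```text
pics
0.0 [0.25877631 0.62283023 0.24895883] [-1.51134527e-04  1.95601630e-01  9.80682935e-01 -9.79745584e-04] 0.0854382303175747
scene {'mtx': array([[562.84501879,   0.        , 333.71455979],
       [  0.        , 562.84501879, 242.73137298],
       [  0.        ,   0.        ,   1.        ]]), 'R': array([[ 0.74359765,  0.66861233,  0.00448159],
       [ 0.57177918, -0.63240154, -0.52262497],
       [-0.34659934,  0.39118518, -0.85255091]]), 't': array([-0.34999132, -0.31592145,  1.68510695])}
side {'mtx': array([[473.01265425,   0.        , 322.74630099],
       [  0.        , 473.01265425, 251.52622815],
       [  0.        ,   0.        ,   1.        ]]), 'R': array([[ 0.98984114, -0.14129757, -0.01579579],
       [-0.0920203 , -0.55198807, -0.82875897],
       [ 0.10838254,  0.82179326, -0.55938275]]), 't': array([-0.57449463,  0.09269603,  1.0784296 ])}
{'mtx': array([[366.96745015,   0.        , 320.11842732],
       [  0.        , 366.96745015, 240.7009083 ],
       [  0.        ,   0.        ,   1.        ]]), 'mount': array([[-4.15873786e-04, -9.47596082e-01, -3.19470644e-01,
         8.34429099e-02],
       [ 9.99999911e-01, -4.15727809e-04, -6.86501471e-05,
        -9.51545980e-04],
       [-6.77602204e-05, -3.19470644e-01,  9.47596171e-01,
        -1.23261437e-01],
       [ 0.00000000e+00,  0.00000000e+00,  0.00000000e+00,
         1.00000000e+00]])}
```

View pics/scene0.png

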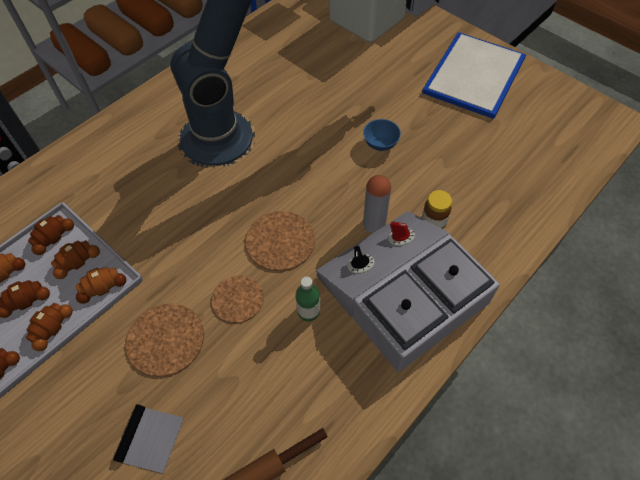

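View pics/side0.png

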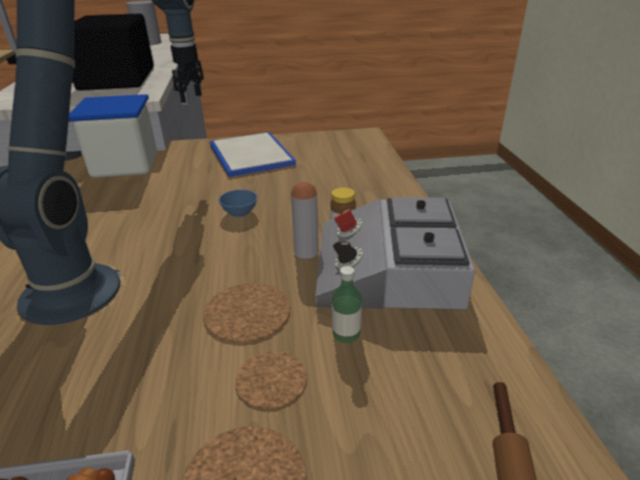

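The scene picture shows the smallest mat at (237,299), the shaker dome at (378,186), the red knob at (401,233), the black knob at (361,262), the bottle at (307,300) and the jar at (438,207). In the side picture the mat is at (271,380) and the shaker foot at (305,255).

```bash
cat > h.py <<'E'
import numpy as np,cv2
from bench import robot
from scipy.spatial.transform import Rotation as Ro
def RT(o): return Ro.from_quat(np.roll(o['tool_rot'],-1)).as_matrix(),np.array(o['tool_pos'])
def cam(n,o=None):
    i=robot.camera_info(n)
    if n=='wrist':
        R,t=RT(o);M=i['mount'];C=R@M[:3,:3];return i['mtx'],C,R@M[:3,3]+t   # cam->world
    return i['mtx'],i['R'].T,-i['R'].T@i['t']
def cloud(n,d,o=None):
    K,C,c=cam(n,o);v,u=np.mgrid[:480,:640]
    P=np.stack([(u-K[0,2])*d/K[0,0],(v-K[1,2])*d/K[1,1],d],-1);return P@C.T+c
def onplane(n,u,v,z,o=None):
    K,C,c=cam(n,o);r=C@np.linalg.solve(K,[u,v,1.]);return c+r*(z-c[2])/r[2]
def proj(n,X,o=None):
    K,C,c=cam(n,o);p=K@(C.T@(np.asarray(X)-c));return p[:2]/p[2]
E
python3 - <<'E'
from h import *
np.set_printoptions(precision=4,suppress=True)
print('mat',onplane('scene',237,299,.006),onplane('side',271,380,.006))
for n in('scene','side'):
    im=cv2.imread(f'pics/{n}0.png');d=np.load(f'pics/{n}0.npy');P=cloud(n,d)
    ok=(d>0)
    X,Y,Z=P[...,0],P[...,1],P[...,2]
    hsv=cv2.cvtColor(im,cv2.COLOR_BGR2HSV);H,S,V=[hsv[...,k].astype(int) for k in range(3)]
    def box(u0,u1,v0,v1):
        m=np.zeros(d.shape,bool);m[v0:v1,u0:u1]=1;return m&ok
    def rep(s,m): 
        q=P[m];print(n,s,m.sum(),'mid',(q.max(0)+q.min(0))/2,'mean',q.mean(0),'zmax',q[:,2].max())
    # shaker band
    b=box(355,400,165,240) if n=='scene' else box(285,325,175,265)
    m=b&(Z>.06)&(Z<.155)&(S<60)&(np.hypot(X-.56,Y+.0)<2)
    # circle fit r=31
    from scipy.optimize import least_squares
    dm=b&(Z>.17)
    rep('dome',dm); c0=P[dm].mean(0)
    m&=np.hypot(X-c0[0],Y-c0[1])<.045
    q=P[m];f=least_squares(lambda c:np.hypot(q[:,0]-c[0],q[:,1]-c[1])-.031,c0[:2],loss='soft_l1',f_scale=.003);print('shaker',f.x,m.sum(),f.cost)
    kb=box(385,420,215,250) if n=='scene' else box(328,365,205,235)
    red=kb&((H<8)|(H>172))&(S>150)&(Z>.05);rep('red',red)
    kb=box(345,378,245,275) if n=='scene' else box(328,365,238,268)
    blk=kb&(V<50)&(Z>.05);rep('blk',blk)
    # mat: brown disc texture
    if n=='scene': mm=box(205,270,270,330)
    else: mm=box(225,315,345,415)
    mm&=(Z>.003)&(Z<.012);rep('mat',mm)
    # panel plane pts
    for s,w in(('bowl',(360,405,115,155) if n=='scene' else (215,262,185,220)),('jar',(420,458,188,225) if n=='scene' else (328,358,188,215)),('bottle',(290,325,275,325) if n=='scene' else (328,366,265,345))):
        mk=box(*w)&(Z>.03)&((Y>-9))&(S>70);rep(s,mk)
    u0,v0=(320,165) if n=='scene' else (280,170)
    c=im[v0:v0+120,u0:u0+130];cv2.imwrite(f'pics/{n}c.png',cv2.resize(c,None,fx=4.5,fy=4.5,interpolation=cv2.INTER_CUBIC))
a=cv2.imread('pics/scenec.png')
cv2.imwrite('pics/cc.png',a)
E
```

```text
mat [ 0.4412 -0.3268  0.006 ] [ 0.4392 -0.3323  0.006 ]
scene dome 384 mid [0.5493 0.0757 0.182 ] mean [0.5513 0.0709 0.1823] zmax 0.1939577117656308
shaker [0.5466 0.0779] 510 0.0004750428541520399
scene red 266 mid [0.644  0.0476 0.1015] mean [0.6469 0.0457 0.1019] zmax 0.1240105503883775
scene blk 252 mid [ 0.6194 -0.0814  0.1018] mean [ 0.6238 -0.0806  0.1013] zmax 0.1250225524778248
scene mat 2069 mid [ 0.4401 -0.326   0.0075] mean [ 0.4401 -0.3273  0.0064] zmax 0.011981597236040864
scene bowl 407 mid [0.3789 0.3063 0.0428] mean [0.3741 0.3169 0.0425] zmax 0.05554927317373681
scene jar 682 mid [0.6626 0.1816 0.071 ] mean [0.6659 0.183  0.0882] zmax 0.10807510867525782
scene bottle 423 mid [ 0.5957 -0.231   0.1026] mean [ 0.6023 -0.2389  0.1077] zmax 0.16321396736406046
side dome 300 mid [0.5471 0.0674 0.1804] mean [0.5464 0.063  0.181 ] zmax 0.1905415041210377
shaker [0.5478 0.0767] 873 0.0008996378482542078
side red 251 mid [0.6429 0.0376 0.1027] mean [0.6432 0.0421 0.1003] zmax 0.12372331635164546
side blk 281 mid [ 0.6184 -0.0841  0.1018] mean [ 0.6173 -0.0868  0.0993] zmax 0.12390379468034862
side mat 3234 mid [ 0.4397 -0.3233  0.0068] mean [ 0.4381 -0.3308  0.0064] zmax 0.010512306374977243
side bowl 421 mid [0.3801 0.3075 0.0417] mean [0.38   0.3092 0.0405] zmax 0.05336886429771037
side jar 588 mid [0.6618 0.1323 0.0886] mean [0.6573 0.1669 0.0881] zmax 0.12447518295572635
side bottle 637 mid [ 0.593  -0.2442  0.1091] mean [ 0.5912 -0.2484  0.1068] zmax 0.13990079984867876
```

View pics/cc.png

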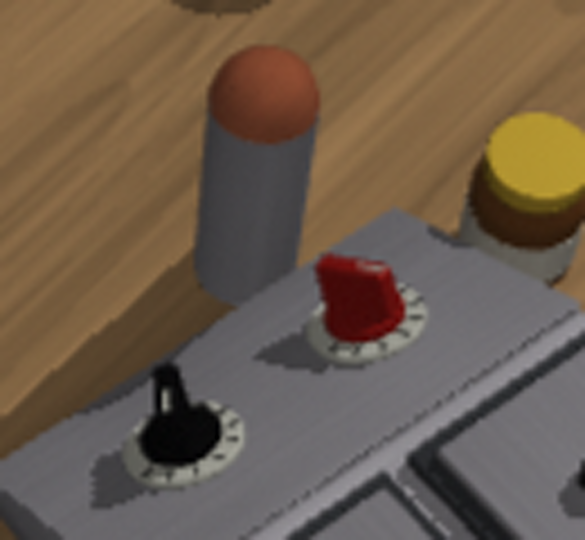

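The crop shows the shaker directly in front of the panel. The red bar's top, with its white line, is near (370,265), and the black one is at (170,380). I'll fetch the shaker first.

```bash
python3 -m creep '[[[-240,-200,0],-6],[[-240,-200,0],-6],[[-240,-200,0],-6],[[-240,-200,0],-6],[[-240,-200,0],-6],[[-240,-200,0],-6],[[-240,-200,0],-6],[[-475,-393,0],-12],[[-475,-393,0],-12],[[-475,-393,0],-12],[[-475,-393,0],-12],[[-475,-393,0],-12]]' 85
python3 -m creep '[[[0,0,0],0],[[0,0,0],0]]'
python3 - <<'E'
from h import *
np.set_printoptions(precision=4,suppress=True)
o=robot.get_obs();R,t=RT(o);print(o['time'],t,R,o['joint_positions'])
print('to shaker (tool mm):',R.T@(np.array([.547,.077,.249])-t)*1000)
E
```

```text
time: 1.1
tool_pos: [0.4924, 0.179, 0.2499]
tool_rot: [-0.0, 0.092, 0.996, 0.0]
force: [0.5, 1.2, -0.3]
finger_gap: 0.085
gripper_force: 0.0
time: 1.27
tool_pos: [0.493, 0.1781, 0.2497]
tool_rot: [-0.0, 0.095, 0.995, -0.0]
force: [-0.8, 0.8, -0.2]
finger_gap: 0.0851
gripper_force: 0.0
1.2667 [0.493  0.1781 0.2497] [[-0.9819  0.1896 -0.0003]
 [ 0.1896  0.9819 -0.0007]
 [ 0.0002 -0.0007 -1.    ]] [-0.5267  0.2214  0.1172  1.8953 -0.0294  1.0271  0.9829]
to shaker (tool mm): [-72.198  -89.0001   0.796 ]
```

```bash
python3 -m creep '[[[-36,-44,0],0],[[-72,-89,0],0],[[-72,-89,0],0],[[-72,-89,0],0],[[-72,-89,0],0],[[-72,-89,0],0]]' 85
python3 - <<'E'
from h import *
from scipy.optimize import least_squares
np.set_printoptions(precision=4,suppress=True)
o=robot.get_obs();R,t=RT(o);p,d=robot.camera('wrist');print(t)
cv2.imwrite('pics/w1.png',p[:,:,::-1]);P=cloud('wrist',d,o)
np.save('pics/w1.npy',d)
m=(d>0)&(P[...,2]>.168)&(P[...,2]<.195)&(np.hypot(P[...,0]-.547,P[...,1]-.077)<.045)
q=P[m];print(m.sum(),(q.max(0)+q.min(0))/2,q.mean(0))
m=(d>0)&(P[...,2]>.06)&(P[...,2]<.16)&(np.hypot(P[...,0]-.547,P[...,1]-.077)<.045)
q=P[m]
if len(q)>50: print(len(q),least_squares(lambda c:np.hypot(q[:,0]-c[0],q[:,1]-c[1])-.031,[.547,.077]).x)
E
```

```text
time: 1.77
tool_pos: [0.5458, 0.0825, 0.2495]
tool_rot: [-0.001, 0.091, 0.996, 0.0]
force: [0.0, 0.6, 0.5]
finger_gap: 0.0851
gripper_force: 0.0
[0.5458 0.0825 0.2495]
7263 [0.545  0.0781 0.1794] [0.5408 0.0793 0.1821]
1961 [0.5469 0.078 ]
```

View pics/w1.png

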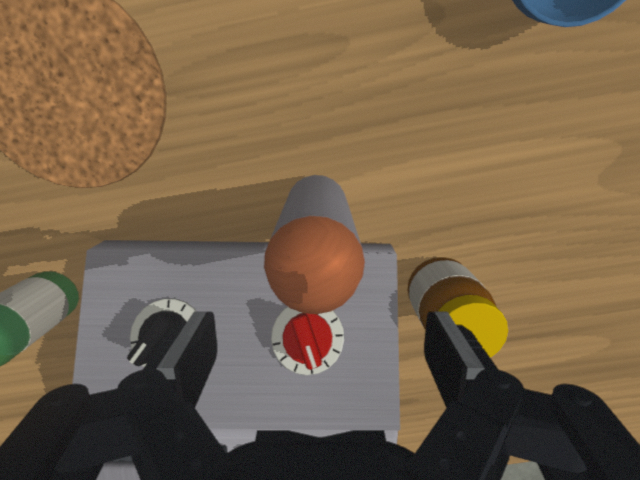

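The wrist picture shows the dome at (314,264) between the open fingers. The red pointer runs from (308,345) to (313,367), nearly straight up the panel, at about 2.9 rad. The black pointer ends at about (131,359).

```bash
python3 -m creep '[[[0,0,20],0],[[0,0,40],0],[[0,0,60],0],[[0,0,80],0],[[0,0,95],0],[[0,0,100],0],[[0,0,100],0],[[0,0,100],0],[[0,0,100],0]]' 85
python3 -m creep '[[[0,0,0],0],[[0,0,0],0],[[0,0,0],0],[[0,0,0],0],[[0,0,0],0],[[0,0,0],0],[[0,0,0],0],[[0,0,0],0],[[0,0,0],0],[[0,0,0],0]]' 50 45
```

```text
time: 2.57
tool_pos: [0.5472, 0.0812, 0.1512]
tool_rot: [0.001, 0.091, 0.996, 0.001]
force: [0.0, -0.4, 0.5]
finger_gap: 0.085
gripper_force: 0.0
time: 3.4
tool_pos: [0.5474, 0.0802, 0.1514]
tool_rot: [0.001, 0.092, 0.996, 0.0]
force: [-1.1, -0.7, 6.4]
finger_gap: 0.0613
gripper_force: 48.7
```

```bash
python3 -m creep '[[[0,0,-8],0],[[0,0,-20],0],[[0,0,-35],0],[[0,0,-50],0],[[5,0,-62],0],[[12,0,-70],0],[[18,-8,-70],0],[[22,-22,-70],0],[[26,-42,-70],0],[[30,-66,-70],0],[[30,-92,-70],0],[[30,-120,-70],0]]'
python3 -m creep '[[[0,-30,0],0],[[0,-60,0],0],[[0,-90,0],0],[[0,-120,0],0],[[0,-150,0],0],[[0,-180,0],0],[[0,-210,0],0],[[0,-240,0],0],[[0,-265,0],0],[[0,-285,0],0],[[0,-297,0],0],[[0,-301,0],0]]'
python3 -m creep '[[[0,0,0],0],[[0,0,0],0],[[0,0,0],0],[[0,0,0],0]]'
python3 - <<'E'
from h import *
np.set_printoptions(precision=4,suppress=True)
o=robot.get_obs();R,t=RT(o);print(t,o['joint_positions'])
print((R.T@(np.array([.44,-.3275,.1514+.006])-t))*1000)
p,d=robot.camera('side');cv2.imwrite('pics/s2.png',p[150:450,150:450,::-1])
E
```

```text
time: 4.4
tool_pos: [0.4928, -0.0339, 0.2189]
tool_rot: [-0.001, 0.092, 0.996, -0.0]
force: [0.6, 0.3, -1.8]
finger_gap: 0.0608
gripper_force: 49.6
time: 5.4
tool_pos: [0.4374, -0.3304, 0.2192]
tool_rot: [-0.001, 0.094, 0.996, -0.0]
force: [0.7, 0.2, -3.2]
finger_gap: 0.0613
gripper_force: 49.6
time: 5.73
tool_pos: [0.4404, -0.3265, 0.2198]
tool_rot: [-0.0, 0.091, 0.996, 0.0]
force: [1.0, -0.1, -1.2]
finger_gap: 0.0609
gripper_force: 49.6
[ 0.4404 -0.3265  0.2198] [ 0.2371  0.3024  0.4018  1.8903 -0.1419  0.9771  2.0911]
[ 0.1921 -1.1306 62.4165]
```

View pics/s2.png

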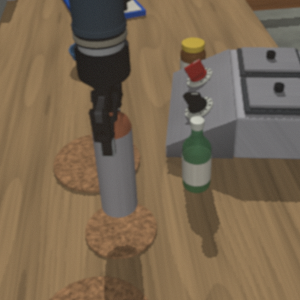

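The shaker hangs upright above the small mat, with its foot at crop (119,205) over the mat centre (122,230). Lowering it now.

```bash
python3 -m creep '[[[0,0,12],0],[[0,0,26],0],[[0,0,40],0],[[0,0,50],0],[[0,0,55],0],[[0,0,58],0],[[0,0,60],0],[[0,0,61],0],[[0,0,62],0],[[0,0,62],0],[[0,0,62],0]]'
python3 -m creep '[[[0,0,1],0],[[0,0,1],0],[[0,0,1],0]]'
```

```text
time: 6.7
tool_pos: [0.4401, -0.3282, 0.1583]
tool_rot: [0.0, 0.092, 0.996, -0.0]
force: [-0.4, 0.5, -2.1]
finger_gap: 0.0609
gripper_force: 49.6
time: 6.95
tool_pos: [0.4402, -0.3283, 0.1575]
tool_rot: [0.001, 0.092, 0.996, -0.0]
force: [-0.5, 0.2, 0.0]
finger_gap: 0.0603
gripper_force: 49.7
```

```bash
python3 -m creep '[[[0,0,1],0],[[0,0,1],0],[[0,0,1],0]]'
python3 -m creep '[[[0,0,0],0],[[0,0,0],0],[[0,0,0],0],[[0,0,0],0],[[0,0,0],0],[[0,0,0],0],[[0,0,0],0]]' 85
python3 -m creep '[[[0,0,-10],0],[[0,0,-25],0],[[0,0,-50],0],[[0,0,-80],0],[[0,0,-110],0],[[0,0,-130],0],[[0,0,-130],0],[[0,0,-130],0]]'
python3 - <<'E'
from h import *
np.set_printoptions(precision=4,suppress=True)
p,d=robot.camera('scene');P=cloud('scene',d);Z=P[...,2]
cv2.imwrite('pics/sc3.png',p[:,:,::-1])
for a,b in((.06,.16),(.165,.2)):
  m=(d>0)&(Z>a)&(Z<b)&(np.hypot(P[...,0]-.44,P[...,1]+.3275)<.06)
  from scipy.optimize import least_squares
  q=P[m];print(m.sum(),q[:,2].max(),least_squares(lambda c:np.hypot(q[:,0]-c[0],q[:,1]-c[1])-.031,[.44,-.3275]).x,q.mean(0))
E
```

```text
time: 7.2
tool_pos: [0.4407, -0.3285, 0.1573]
tool_rot: [0.001, 0.092, 0.996, -0.0]
force: [-0.9, 1.0, 6.2]
finger_gap: 0.0612
gripper_force: 50.2
time: 7.78
tool_pos: [0.4399, -0.328, 0.1559]
tool_rot: [-0.0, 0.092, 0.996, 0.0]
force: [0.2, -0.3, 0.3]
finger_gap: 0.0848
gripper_force: 0.0
time: 8.45
tool_pos: [0.4403, -0.3284, 0.2877]
tool_rot: [0.002, 0.092, 0.996, -0.001]
force: [0.1, -0.1, -0.6]
finger_gap: 0.0852
gripper_force: 0.0
540 0.15994458417250446 [ 0.4406 -0.3314] [ 0.4624 -0.3429  0.1117]
588 0.19961631966098525 [ 0.432  -0.3266] [ 0.4491 -0.3357  0.186 ]
```

```bash
python3 -m creep '[[[-8,36,0],0],[[-16,73,0],0],[[-24,109,0],0],[[-32,146,0],0],[[-40,182,0],0],[[-48,219,0],0],[[-56,255,0],0],[[-64,292,0],0],[[-72,328,0],0],[[-80,364,0],0],[[-88,401,0],0],[[-88,401,0],0]]'
python3 -m creep '[[[0,0,15],0],[[0,0,30],0],[[0,0,30],0],[[0,0,30],0],[[0,0,30],0]]'
python3 - <<'E'
from h import *
np.set_printoptions(precision=4,suppress=True)
o=robot.get_obs();R,t=RT(o);p,d=robot.camera('wrist');print(o['time'],R,t)
np.savez('pics/w2.npz',p=p,d=d,q=o['tool_rot'],t=t)
cv2.imwrite('pics/w2.png',p[:,:,::-1])
E
```

```text
time: 9.5
tool_pos: [0.6007, 0.0602, 0.2836]
tool_rot: [-0.001, 0.086, 0.996, 0.002]
force: [0.6, 0.8, 0.1]
finger_gap: 0.085
gripper_force: 0.0
time: 9.92
tool_pos: [0.5999, 0.0498, 0.2559]
tool_rot: [-0.0, 0.092, 0.996, -0.0]
force: [0.5, 0.3, 0.1]
finger_gap: 0.085
gripper_force: 0.0
9.9167 [[-0.983   0.1837 -0.0005]
 [ 0.1837  0.983  -0.0001]
 [ 0.0005 -0.0002 -1.    ]] [0.5999 0.0498 0.2559]
```

View pics/w2.png

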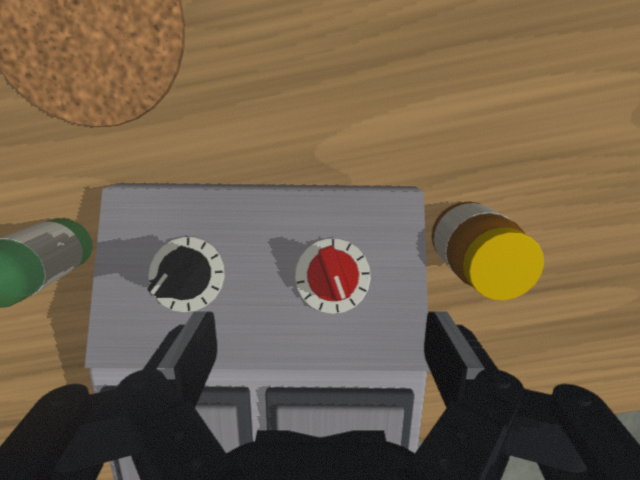

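The picture shows the red dial centred at (333,276) with its pointer end at (343,298). The black dial is at (187,274) with its pointer end at (152,292). The front edge of the panel is almost level in the image, so the tool is aligned with the melter.

```bash
cat > m.py <<'E'
from h import *
np.set_printoptions(precision=4,suppress=True)
z=np.load('pics/w2.npz');d=z['d'];o=dict(tool_rot=z['q'],tool_pos=z['t']);P=cloud('wrist',d,o)
R,t=RT(o)
q=np.vstack([P[200:230,120:400].reshape(-1,3),P[330:355,235:400].reshape(-1,3)]);c=q.mean(0)
n=np.linalg.svd(q-c,full_matrices=False)[2][2];n*=np.sign(n[2]);print('n',n,np.degrees(np.arccos(n[2])),np.degrees(np.arctan2(n[1],-n[0])))
K,C,cc=cam('wrist',o)
def hit(u,v,h):
    r=C@np.linalg.solve(K,[u,v,1.]);return cc+r*(((c+h*n-cc)@n)/(r@n))
red=hit(333,276,3)if 0 else hit(333,276,.004);blk=hit(186.5,274,.004)
y=red-blk;print('sep',np.linalg.norm(y),'yaw',np.degrees(np.arctan2(y[1],y[0]))-90)
y/=np.linalg.norm(y);up=np.cross(y,n)
for k,b,e in(('red',red,(343,298)),('blk',blk,(152,292))):
    g=b+.033*n;p=hit(*e,.044)-(b+.040*n)
    print(k,'grip',g,'pointer r',np.linalg.norm(p),'ang cw from down',np.degrees(np.arctan2(p@y,-p@up))%360)
g=red+.033*n
m=(d>0)&(np.linalg.norm(P-g,axis=-1)<.04)&((P-g)@n>.004);print('top pts red',m.sum(),P[m].mean(0),((P[m]-g)@n).mean())
on=robot.get_obs();R,t=RT(on);print('shift tool mm to grip+9z',R.T@(g+[0,0,.009]-t)*1000,on['joint_positions'])
E
python3 m.py
```

```text
n [-0.4599  0.0848  0.8839] 27.88318081080421 10.450484754141867
sep 0.1301283487932433 yaw -11.266358218089962
red grip [0.6358 0.0539 0.1099] pointer r 0.02054324423708074 ang cw from down 161.44816917836374
blk grip [ 0.6103 -0.0737  0.1089] pointer r 0.02019941271121148 ang cw from down 213.13447906505442
top pts red 747 [0.6324 0.0541 0.1139] 0.005119668255217051
shift tool mm to grip+9z [-34.1823  10.5497 137.5824] [-0.3046  0.3438  0.1976  1.717  -0.0749  1.0875  1.3025]
```

```bash
python3 -m creep '[[[-15,5,20],-7],[[-34,10,50],-14],[[-34,10.5,80],-20],[[-34,10.5,90],-20],[[-34,10.5,95],-20],[[-34,10.5,95],-20],[[-34,10.5,95],-20]]' 45 25
python3 -m creep '[[[0,0,10],0],[[0,0,20],0],[[0,0,30],0],[[0,0,38],0],[[0,0,42],0],[[0,0,42],0],[[0,0,42],0],[[0,0,42],0]]'
python3 - <<'E'
from h import *
o=robot.get_obs();R,t=RT(o);print(R.T@(np.array([.6358,.0539,.1189])-t)*1000)
p,d=robot.camera('wrist');cv2.imwrite('pics/w3.png',p[150:480,150:500,::-1])
E
```

```text
time: 10.55
tool_pos: [0.636, 0.054, 0.1628]
tool_rot: [0.001, -0.081, 0.997, 0.0]
force: [0.2, -0.2, -0.5]
finger_gap: 0.0452
gripper_force: 0.0
time: 11.22
tool_pos: [0.6356, 0.0542, 0.1192]
tool_rot: [0.0, -0.082, 0.997, 0.0]
force: [0.3, -0.1, -0.0]
finger_gap: 0.045
gripper_force: 0.0
[-0.15393478 -0.28982158  0.34729351]
```

View pics/w3.png

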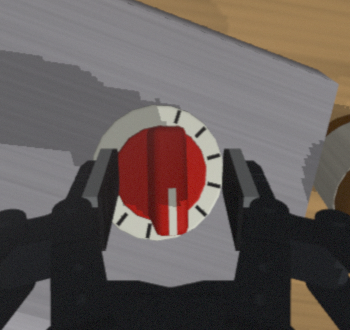

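The bar stands between the pads, aligned and centred, with its pointer at crop (173,215). Next: close and turn.

```bash
python3 -m creep '[[[0,0,0],0],[[0,0,0],0],[[0,0,0],0],[[0,0,0],0],[[0,0,0],0],[[0,0,0],0],[[0,0,0],0],[[0,0,0],0]]' 5 25
python3 -m creep '[[[0,0,0],-4],[[0,0,0],-8],[[0,0,0],-12],[[0,0,0],-16],[[0,0,0],-20],[[0,0,0],-20],[[0,0,0],-20]]'
```

```text
time: 11.93
tool_pos: [0.6356, 0.0534, 0.1195]
tool_rot: [0.0, -0.082, 0.997, -0.0]
force: [-0.8, -3.3, 4.8]
finger_gap: 0.0147
gripper_force: 24.9
time: 12.52
tool_pos: [0.6354, 0.0519, 0.12]
tool_rot: [-0.0, -0.253, 0.967, -0.001]
force: [-3.1, -3.9, 9.1]
finger_gap: 0.0148
gripper_force: 53.9
```

```bash
python3 -m creep '[[[0,0,0],-4],[[0,0,0],-8],[[0,0,0],-12],[[0,0,0],-16],[[0,0,0],-20],[[0,0,0],-24],[[0,0,0],-28],[[0,0,0],-28]]' 19
python3 -m creep '[[[0,0,0],-4],[[0,0,0],-8],[[0,0,0],-12],[[0,0,0],-16],[[0,0,0],-20],[[0,0,0],-24],[[0,0,0],-28],[[0,0,0],-28]]' 24
python3 - <<'E'
from h import *
o=robot.get_obs();R,t=RT(o);print(R.T@(np.array([.6358,.0539,.1189])-t)*1000,o['joint_positions'],o['torque'])
p,d=robot.camera('wrist');cv2.imwrite('pics/w4.png',p[150:480,150:500,::-1])
E
```

```text
time: 13.18
tool_pos: [0.6368, 0.0512, 0.1201]
tool_rot: [0.001, -0.48, 0.877, -0.002]
force: [1.8, -6.1, 5.6]
finger_gap: 0.0191
gripper_force: 12.2
time: 13.85
tool_pos: [0.6376, 0.0518, 0.1198]
tool_rot: [0.002, -0.678, 0.735, -0.001]
force: [3.7, -5.9, 3.6]
finger_gap: 0.0237
gripper_force: 3.6
[-1.93500128  1.96467111  0.85191872] [ 0.17687743  0.58545422 -0.45654286  1.72573618  0.31687452  0.89939661
  2.64960706] [-1.06284986 -0.90530731 -0.08880192]
```

View pics/w4.png

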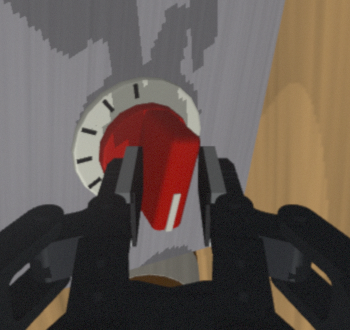

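The tool's j7 is at its limit (2.65). The red pointer now points along melter +y, at crop (172,215). I'll release, rise, make a half turn back and regrasp.

```bash
python3 -m creep '[[[0,0,0],0],[[0,0,0],0],[[0,0,0],0],[[0,0,0],0],[[0,0,-15],0],[[0,0,-35],0],[[0,0,-60],5],[[0,0,-60],12],[[0,0,-60],19],[[0,0,-60],26],[[0,0,-60],33],[[0,0,-60],40]]' 48
python3 -m creep '[[[0,0,0],7],[[0,0,0],14],[[0,0,0],21],[[0,0,0],28],[[0,0,0],35],[[0,0,0],42],[[0,0,0],49],[[0,0,0],56],[[0,0,0],63],[[0,0,0],70],[[0,0,0],70],[[0,0,0],70]]'
python3 -m creep '[[[0,0,0],7],[[0,0,0],14],[[0,0,0],21],[[0,0,0],28],[[0,0,0],35],[[0,0,0],42],[[0,0,0],49],[[0,0,0],56],[[0,0,0],63],[[0,0,0],70],[[0,0,0],70],[[0,0,0],70]]'
python3 - <<'E'
from h import *
o=robot.get_obs();R,t=RT(o);print(R,R.T@(np.array([.6358,.0539,.1189])-t)*1000,o['joint_positions'],o['torque'])
p,d=robot.camera('wrist');cv2.imwrite('pics/w5.png',p[150:480,150:500,::-1])
np.savez('pics/w5.npz',p=p,d=d,q=o['tool_rot'],t=t)
E
```

```text
time: 14.9
tool_pos: [0.6348, 0.0551, 0.1788]
tool_rot: [-0.0, -0.384, 0.923, 0.0]
force: [-0.2, -0.6, -0.3]
finger_gap: 0.0476
gripper_force: 0.0
time: 15.9
tool_pos: [0.6349, 0.0551, 0.1788]
tool_rot: [-0.0, 0.211, 0.978, -0.0]
force: [-0.3, 0.0, -0.3]
finger_gap: 0.0482
gripper_force: 0.0
time: 16.9
tool_pos: [0.6351, 0.0546, 0.1788]
tool_rot: [-0.0, 0.733, 0.68, -0.0]
force: [0.0, 0.7, 0.0]
finger_gap: 0.0479
gripper_force: 0.0
[[ 7.40995026e-02  9.97250745e-01 -4.64266225e-04]
 [ 9.97250849e-01 -7.40994517e-02  1.25913178e-04]
 [ 9.11651380e-05 -4.72319991e-04 -9.99999884e-01]] [-0.68945194  0.82149607 59.88519936] [-0.30772677  0.47607659  0.21497581  1.71296407 -0.11936537  0.96576705
 -0.12205163] [-0.03094847 -0.00860464  0.03061266]
```

View pics/w5.png

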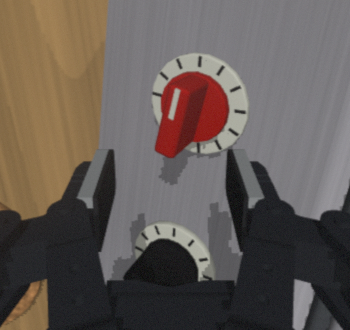

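Run:
```python
from h import *
z=np.load('pics/w5.npz');o=dict(tool_rot=z['q'],tool_pos=z['t']);K,C,cc=cam('wrist',o)
y=np.array([.193,.981,0]);y/=np.linalg.norm(y);a=np.radians(27);x=np.array([y[1],-y[0],0])
n=-np.sin(a)*x+np.cos(a)*np.array([0,0,1]);up=np.cross(y,n);g=np.array([.6358,.0539,.1099])
def hit(u,v):
    r=C@np.linalg.solve(K,[u,v,1.]);return cc+r*(((g+.007*n-cc)@n)/(r@n))
e=hit(328,238);s=hit(323,268)
for p in(e-g-.007*n,e-s):print(np.linalg.norm(p),np.degrees(np.arctan2(p@y,-p@up)))
```

```text
0.021894788929180023 97.19726665586529
0.017508757966558788 91.90222041715447
```

```bash
python3 -m creep '[[[0,1,15],5],[[0,1,30],10],[[0,1,45],10],[[0,1,55],10],[[0,1,60],10],[[0,1,60],10],[[0,1,60],10],[[0,1,60],10]]' 48
python3 -m creep '[[[0,0,0],0],[[0,0,0],0],[[0,0,0],0],[[0,0,0],0],[[0,0,0],-4],[[0,0,0],-8],[[0,0,0],-12],[[0,0,0],-16],[[0,0,0],-20],[[0,0,0],-20]]' 25
python3 -m creep '[[[0,0,0],-4],[[0,0,0],-8],[[0,0,0],-12],[[0,0,0],-16],[[0,0,0],-20],[[0,0,0],-24],[[0,0,0],-28],[[0,0,0],-28]]' 22
python3 -m creep '[[[0,0,0],-4],[[0,0,0],-8],[[0,0,0],-12],[[0,0,0],-16],[[0,0,0],-20],[[0,0,0],-20]]' 18
```

```text
time: 17.62
tool_pos: [0.6369, 0.054, 0.1199]
tool_rot: [0.0, 0.791, 0.612, 0.001]
force: [-1.1, 0.1, 0.0]
finger_gap: 0.0483
gripper_force: 0.0
time: 18.45
tool_pos: [0.6379, 0.0527, 0.12]
tool_rot: [0.002, 0.673, 0.74, 0.001]
force: [4.2, -2.0, 0.2]
finger_gap: 0.025
gripper_force: 3.0
time: 19.12
tool_pos: [0.6374, 0.0541, 0.1199]
tool_rot: [0.001, 0.474, 0.88, 0.001]
force: [2.5, -0.0, 2.1]
finger_gap: 0.0223
gripper_force: 3.1
time: 19.62
tool_pos: [0.6368, 0.0544, 0.1196]
tool_rot: [0.001, 0.314, 0.949, 0.001]
force: [1.2, -0.6, 3.1]
finger_gap: 0.0181
gripper_force: 3.1
```

```bash
python3 -m creep '[[[0,0,0],0],[[0,0,0],0],[[0,0,0],-4],[[0,0,0],-8],[[0,0,0],-12],[[0,0,0],-16],[[0,0,0],-19],[[0,0,0],-22],[[0,0,0],-22]]' 15 25
python3 -m creep '[[[0,0,0],0],[[0,0,0],0],[[0,0,0],0]]' 5 25
python3 - <<'E'
from h import *
print(robot.get_obs()['torque'])
E
python3 -m creep '[[[0,0,0],-1],[[0,0,0],-2],[[0,0,0],-3],[[0,0,0],-3]]'
python3 - <<'E'
from h import *
print(robot.get_obs()['torque'])
E
python3 -m creep '[[[0,0,0],-1],[[0,0,0],-2],[[0,0,0],-2]]'
python3 - <<'E'
from h import *
print(robot.get_obs()['torque'])
p,d=robot.camera('wrist');cv2.imwrite('pics/w6.png',p[150:480,150:500,::-1])
E
```

```text
time: 20.37
tool_pos: [0.6363, 0.0541, 0.1189]
tool_rot: [0.0, 0.127, 0.992, 0.0]
force: [1.7, -0.2, 1.4]
finger_gap: 0.0149
gripper_force: 1.9
time: 20.62
tool_pos: [0.6362, 0.0543, 0.119]
tool_rot: [-0.0, 0.127, 0.992, 0.0]
force: [1.6, 0.2, 3.6]
finger_gap: 0.0136
gripper_force: 27.4
[ 0.21979969 -0.33505782  0.09931599]
time: 20.95
tool_pos: [0.6361, 0.054, 0.1189]
tool_rot: [-0.0, 0.1, 0.995, -0.0]
force: [1.4, 0.3, 2.8]
finger_gap: 0.0138
gripper_force: 25.5
[-0.06005092 -0.32301238 -0.02650314]
time: 21.2
tool_pos: [0.6362, 0.0539, 0.1189]
tool_rot: [-0.0, 0.084, 0.996, 0.0]
force: [0.9, -0.1, 3.1]
finger_gap: 0.0131
gripper_force: 29.3
[-0.01154558 -0.28555437 -0.64083514]
```

```bash
python3 -m creep '[[[0,0,0],-1],[[0,0,0],-2],[[0,0,0],-2]]'
python3 - <<'E'
from h import *
print(robot.get_obs()['torque'])
E
python3 -m creep '[[[0,0,0],2],[[0,0,0],2],[[0,0,0],2]]'
python3 - <<'E'
from h import *
print(robot.get_obs()['torque'])
E
python3 -m creep '[[[0,0,0],0],[[0,0,0],0],[[0,0,0],0],[[0,0,0],0],[[0,0,-15],0],[[0,0,-35],0],[[0,0,-60],0],[[15,0,-90],0],[[34,0,-130],0],[[34,0,-138],0],[[34,0,-138],0],[[34,0,-138],0]]' 48
python3 - <<'E'
from h import *
o=robot.get_obs();print(o['tool_rot'],o['tool_pos'])
p,d=robot.camera('wrist');cv2.imwrite('pics/w7.png',p[:,:,::-1])
s,_=robot.camera('side');a=cv2.resize(p[180:380,80:480,::-1],None,fx=2,fy=2);b=s[170:450,170:490,::-1]
c=np.zeros((590,800,3),np.uint8);c[:300]=a[:300];c[310:590,:320]=b;s2,_=robot.camera('scene');c[310:590,340:740]=s2[100:380,150:550,::-1]
cv2.imwrite('pics/f.png',c)
E
```

```text
time: 21.5
tool_pos: [0.6363, 0.0538, 0.1189]
tool_rot: [-0.0, 0.066, 0.998, 0.0]
force: [0.8, 0.1, 3.1]
finger_gap: 0.0133
gripper_force: 41.5
[ 0.07688086 -0.42564771 -0.91953877]
time: 21.75
tool_pos: [0.6363, 0.054, 0.1189]
tool_rot: [0.0, 0.083, 0.997, -0.0]
force: [1.9, -0.0, 1.6]
finger_gap: 0.0129
gripper_force: 30.1
[-0.07611953 -0.4047344  -0.46764185]
time: 22.75
tool_pos: [0.6027, 0.0597, 0.2572]
tool_rot: [0.0, 0.083, 0.997, -0.0]
force: [-0.6, -0.5, -0.2]
finger_gap: 0.0481
gripper_force: 0.0
[ 4.58081735e-04  8.31011117e-02  9.96541014e-01 -6.02848360e-05] [0.60269891 0.05965219 0.25723579]
```

View pics/f.png

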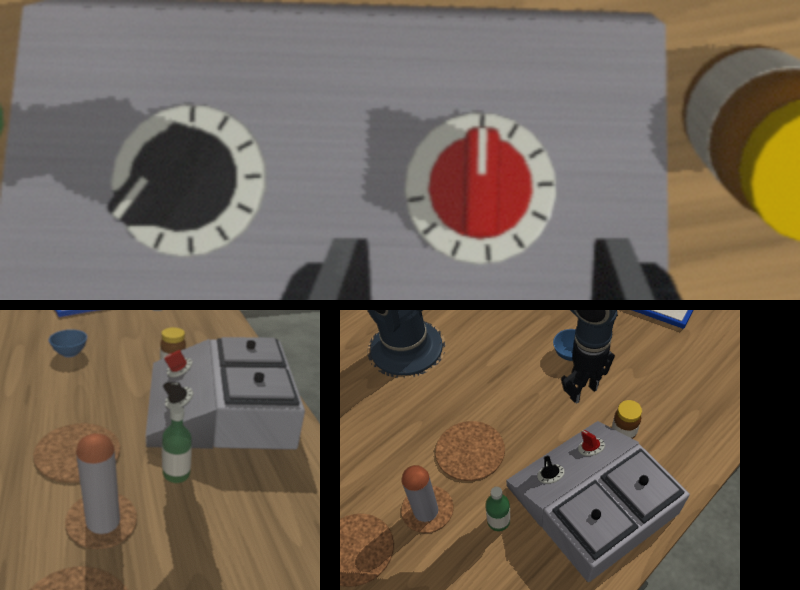

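The red pointer, at (482,150), points straight down the panel and lines up with the first tick. The black knob is unchanged, the shaker stands on the small mat, and the bowl, jar and bottle are in place.

```bash
python3 -c "
from bench import robot
print(robot.hand_in())"
```

```text
the job is handed in; nothing more can be done
None
```

The job is handed in: the shaker stands upright on the small cork mat, the red knob is turned to its off stop, and the final pictures show the black knob, bowl, jar and bottle as they were.

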